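# Screw the filler cap back on the lubricant tank

## Robot

A 7-joint arm with a two-finger parallel gripper is mounted at the origin on the work surface. World frame = base frame: x ahead of the robot, y to its left, z up, the work surface at z = 0. Lengths are in m, angles in rad, forces in N, time in s.
With the tool pointing down it reaches from about 0.425 to 0.925 m from the base axis. Payload 6.8 kg.
Tool frame: the origin (TCP) lies at the very end of the fingers, on their centre line; the grasp point (between the pads) lies 19 mm behind it; z points along the fingers, x is the direction in which the jaws open and shut, and the axes are right-handed (so a half turn about z gives the same grasp; the last joint's range is limited). The gripper opens to 85 mm and grips with 20 to 120 N. Pads are 22 mm wide; open, the fingers measure 114 mm over their backs; the gripper's body (76 mm by 85 mm) begins 54 mm behind the grasp point. The pads swing forward as they close: fully open they stand 13 mm farther back than shut.
Start: joints at [-1.285, 0.477, 0.022, 1.555, -0.011, 1.109, -0.083], TCP at [0.259, 0.623, 0.202] pointing down, gripper open.
Joint ranges: [-2.96, 2.96], [-0.34, 2.1], [-1.41, 1.46], [0.24, 2.44], [-1.37, 4.51], [0.17, 1.92], [-2.96, 2.96]. Speed limits (rad/s): [2.39, 2.39, 3.14, 3.14, 3.14, 3.14, 3.14].

## Interface

Orientations are given as a rotation vector (axis times angle).
In Python, from bench import get_obs, imaging, hand_in gives the robot as it stands.
- The arm moves only by the tool send_rows, never from a script. Its argument "motion" is a list of rows, each an object with "dp": the shift along the world's x, y, z in m, a list of three; "rot": the turn, a rotation vector about the world's x, y, z in rad, a list of three; "grip": the finger opening in m, from 0 to 0.0854. In form: [{"dp": [dx, dy, dz], "rot": [ax, ay, az], "grip": grip}, ...]. A call has 1 to 20 rows; each row shifts and turns the pose as measured when the row begins; what a row does not reach is not made up. A row lasts 1/8 s, in which the tool goes at most 62.5 mm and 10.7 degrees, less where a joint would pass 70% of its speed; a pose out of reach is approached as far as the arm can. A call is refused whole if a number of a shift passes 0.0625 or a number of a turn 0.188, either way. A call with a gripper value outside its range is refused whole. The fingers move at their own pace and stop on an object; "grip_force" is the grip in N (left out, the last holds). Time passes only in rows, so rows that do not move let the fingers close. It gives the time, the measured TCP pose, the force and the opening at its end, in the units of the state.
- get_obs(): the state, without advancing time (a new reading comes with each control period).
- imaging.grab_frame(name): name is "scene" or "top" or "wrist"; returns a dict with "img" (420x560x3 uint8, red, green, blue), "fx", "fy", "cx", "cy" (pixels), "R" (3x3) and "t" (3): a world point X has camera coordinates R X + t. Camera axes: x right, y down, z forward; pixel columns grow to the right and rows downward; lengths in m; the calibration is good to about 2 mm. A picture is of the moment at which its call begins. There is no depth.
- hand_in(): hands the job in, once; it reports no verdict.
The state is a dict: "clock": time; "joints": joint angles; "qvel": joint speeds; "tau": joint torques, N m; "tcp_pos": TCP position; "orientation": TCP orientation; "contact_force": force on the tool from outside, world axes, zero at the start; "moment": the same for the moment, N m; "grip_width": finger opening in m.
Only numpy, scipy, OpenCV 4.12 (cv2) and the standard library are available. Lean on these libraries where they do the work, as an engineer would, in place of code of your own. Each camera call takes 0.05 s, during which the arm holds its last target. There are 200 camera calls.

## Task

The lubricant tank next to the copy router has been topped up. Set its orange filler cap level on top of the thread starts of the neck, turn it back (anticlockwise seen from above) until it drops between them, then screw it clockwise up to its stop so that it is fully tight, and let go. Leave the other loose things on the table where they are.

Things in the scene. Friction and masses are not known exactly. Their poses are not given: they have to be found in the camera images.
- cap: The orange plastic filler cap, loose, lying on the table bar up; 74 mm across, 44 mm high, about 110 g. Origin at the centre of its lower edge, z up; x runs along the grip bar on its top. From below: a skirt 10 mm high (inner diameter 67 mm), a flat 4 mm plate (10 to 14 mm above the origin), the bar (14 to 44 mm above it).
- cap_bar (a point): Centre of the cap's grip bar, half-way up the bar, on the cap's axis, 29 mm above the cap's lower edge. The bar is 50 mm long (along x), 14 mm thick (along y) and 30 mm high, rising from the flat plate; pinch it across its thickness from above.
- lug (a point): Centre of one of the cap's four equal inward lugs, at the skirt's lower edge, 31 mm from the axis under the bar's +x end; the others follow at 90, 180 and 270 degrees. Each is 7 mm wide and 3.5 mm high and reaches in to a 55 mm circle.
- tank: The low grey lubricant tank, fixed, standing turned on the table: a box 190 by 125 mm, top 72 mm above the table, on a dark foot 200 by 135 mm; x along the long side, z up. Origin on the table under the neck's axis; the box reaches from 60 mm behind it to 130 mm ahead of it along x. Fittings at the far end stand at most 93 mm high.
- neck (a point): Centre of the neck's flat top rim, 98 mm above the table. The white neck (black mouth) is 51 mm in outer diameter, its top edge bevelled by 3 mm.
- segments (a point): On the neck's axis, level with the tops of the four equal blue thread segments (3 mm below the rim, 63 mm outer diameter). Bar angles are anticlockwise from above of a tight direction (see home), repeating every 90 degrees. At 4 to 51 the lugs rest on the segments, cap level, 7 mm above home; clockwise turning there meets stops at 0. At 70 to 88 they perch on those stops, 9.5 mm above home.
- home (a point): Where cap_bar is when the cap is tight: 19 mm above the rim, plate on the rim, bar along the tank's x or y axis (any quarter turn), lugs at stops. Bar 53 to 66 degrees anticlockwise of that, the lugs drop 7 mm through gaps (by weight if centred within 1 mm, else a light push); back stop at 67. Then it turns clockwise at constant height, about 0.1 Nm, to the stop.
- star_knob: Black five-lobed clamping knob, 52 mm across, 34 mm high, standing on its steel boss; a neighbour to leave alone. Origin at its underside.
- collet_nut: Steel collet nut, 48 mm across, 34 mm high; a neighbour to leave alone. Origin at its underside.
- wrench: Steel wrench, 170 mm long, lying flat at the left of the task's things, handle towards the robot; leave alone.
- driver: Screwdriver, 190 mm long, lying flat at the right of the task's things, handle towards the robot; leave alone.
Mind the look-alikes: they are no part of the job. Several things look just like the cap: the one meant starts farthest to the robot's left.

How it is judged:
By the outcome, as a careful person would: the job done as asked, in the order asked, and still so for the second after the job is handed in, with the robot touching nothing.
It also fails if it takes over 54 s, if anything falls off the work surface, if the arm or the gripper's body presses on something with over 40 N, if the wrist force passes 120 N, or if a joint passes its speed limit or range.

## Working session

There is one attempt and no reset: what is moved stays moved. The work goes in short steps, Python scripts to look and compute and a tool call to move; the robot and the scene stay as the last step left them, time stands still between calls to the robot, and variables do not carry over. Pictures are saved under pics/ and viewed, about 8 in all and at most 12, crops included, and the job is handed in when it is done.

Besides the shell and the picture viewer there is one more tool, called after "Call:" in YAML: its name, and indented under it one key for each argument. send_rows: Moves the arm, as the interface text tells. Its arguments: {"type":"object","properties":{"motion":{"type":"array","items":{"type":"object","properties":{"dp":{"type":"array","items":{"type":"number"}},"rot":{"type":"array","items":{"type":"number"}},"grip":{"type":"number"}}}},"grip_force":{"type":"number"}},"required":["motion"]}

```bash
mkdir -p pics
cat > h.py <<'E'
import numpy as np, cv2
from bench import get_obs, imaging
def grab(n, save=None):
    f=imaging.grab_frame(n)
    if save: cv2.imwrite('pics/'+save, f['img'][:,:,::-1])
    return f
def ray(f,u,v,z):
    R=np.array(f['R']);t=np.array(f['t']);c=-R.T@t
    d=R.T@np.array([(u-f['cx'])/f['fx'],(v-f['cy'])/f['fy'],1])
    return c+d*(z-c[2])/d[2]
def raycd(f,u,v):
    R=np.array(f['R']);t=np.array(f['t']);c=-R.T@t
    d=R.T@np.array([(u-f['cx'])/f['fx'],(v-f['cy'])/f['fy'],1])
    return c,d/np.linalg.norm(d)
def tri(a,b):
    (c1,d1),(c2,d2)=a,b
    s=np.linalg.lstsq(np.c_[d1,-d2],c2-c1,rcond=None)[0]
    p,q=c1+d1*s[0],c2+d2*s[1]
    return (p+q)/2,np.linalg.norm(p-q)
def proj(f,X):
    x=np.array(f['R'])@np.array(X)+np.array(f['t']);return f['fx']*x[0]/x[2]+f['cx'],f['fy']*x[1]/x[2]+f['cy']
E
python3 - <<'E'
from h import *
a=[grab(n) for n in('scene','top','wrist')]
cv2.imwrite('pics/a.png',cv2.resize(np.hstack([a[0]['img'],a[1]['img']])[:,:,::-1],(800,300),interpolation=cv2.INTER_AREA))
cv2.imwrite('pics/top.png',a[1]['img'][:,:,::-1]);cv2.imwrite('pics/scene.png',a[0]['img'][:,:,::-1])
o=get_obs();print(o)
for f in a:
  print(-np.array(f['R']).T@f['t'],np.array(f['R'])[2],f['fx'])
  h=cv2.cvtColor(f['img'],cv2.COLOR_RGB2HSV)
  for nm,lo,hi in(('or',(5,140,100),(20,255,255)),('blue',(95,110,60),(130,255,255))):
    m=cv2.inRange(h,lo,hi);n,_,s,c=cv2.connectedComponentsWithStats(m)
    for i in range(1,n):
      if s[i,4]>60: print(nm,s[i],c[i].round(1))
E
```

```text
{'clock': 0.15, 'joints': array([-1.28509375,  0.47762587,  0.022402  ,  1.55621152, -0.01149143,
        1.1092927 , -0.08311228]), 'qvel': array([-0.00044492, -0.0022722 ,  0.0009037 , -0.00359069,  0.00050544,
       -0.00123277,  0.00089317]), 'tau': array([ 2.74895930e-03, -5.96926653e+01,  1.61021523e+00, -2.81490952e+01,
        1.26555483e-02,  6.50334317e-03,  1.04259223e-05]), 'tcp_pos': array([0.25885352, 0.62286124, 0.20084509]), 'orientation': array([ 2.61239694e+00,  1.74338874e+00, -1.71696705e-03]), 'contact_force': array([-0.31819242,  0.13693483,  0.25269586]), 'moment': array([0.00498088, 0.06293021, 0.04379014]), 'grip_width': 0.08540994926316618}
[0.90936302 0.50620585 0.90804091] [-0.32031143 -0.50088404 -0.80406204] 421.4415811242066
or [299 166  26  26 477] [311.3 179.6]
or [224 204  28  25 556] [237.5 215.8]
or [278 204  28  28 561] [291.5 218.6]
or [180 208  28  26 567] [193.6 220.3]
blue [ 249    0  100   40 2255] [286.1  13.1]
blue [ 435    0   62   28 1158] [462.5  10.3]
blue [ 244   59   60   49 1855] [273.6  82.6]
blue [524 300  32  28 670] [539.  313.6]
[ 0.40758592 -0.008677    1.42841445] [ 0.14671656 -0.01036961 -0.98912422] 489.0995477896655
or [ 17 104   5  43 116] [ 18.2 119.2]
or [ 432  134   77   33 2080] [469.8 150.6]
or [325 148  25  25 502] [337.1 159.8]
or [307 181  26  26 520] [319.5 193.4]
or [  0 209  11  22 206] [  4.4 219.4]
or [277 218  26  26 523] [289.2 230.9]
or [304 260  26  27 538] [316.2 273. ]
blue [ 434  294   52   61 2768] [459.7 323.5]
blue [ 80 307  23  22 382] [ 90.6 317.8]
[0.19567138 0.64963548 0.37286114] [ 0.25058562 -0.10564612 -0.96231271] 316.54679517526654
blue [ 176  257   43   57 1346] [201.5 283.3]
```

View pics/top.png

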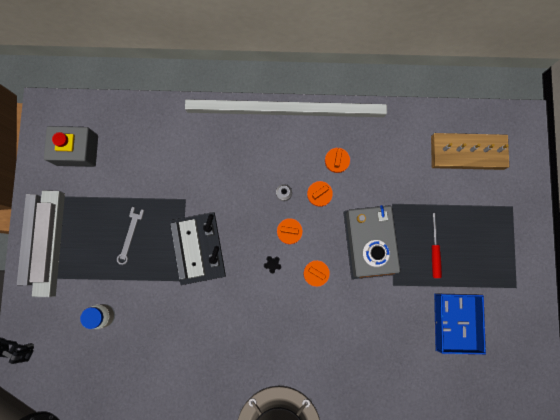

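View pics/scene.png

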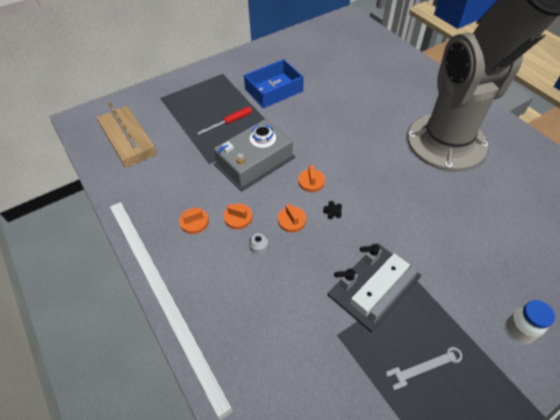

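The top view shows four orange caps; the leftmost is at about (289,231). The tank neck is at about (377,253), the black knob at (272,264) and the steel nut at (284,192).

Run:
```python
from h import *
T=grab('top');S=grab('scene')
t=[(337.1,159.8),(319.5,193.4),(289.2,230.9),(316.2,273)]
s=[(311.3,179.6),(237.5,215.8),(291.5,218.6),(193.6,220.3)]
for a in t: print('top',a,ray(T,*a,.018).round(4))
for b in s: print('scene',b,ray(S,*b,.018).round(4))
print('neck',ray(T,377,253,.098),ray(S,263,133,.098))
for a in t:
  for b in s:
    p,e=tri(raycd(T,*a),raycd(S,*b))
    if e<.008: print(a,b,p.round(4),e)
# tank box edges in top
print([ray(T,u,v,.072)[:2].round(3) for u,v in((346,210),(391,206),(398,272),(353,278))])
for u,v in((269,275),(284,192)): print(ray(T,u,v,.03)[:2])
x,y=280,231
cv2.imwrite('pics/crop.png',np.hstack([cv2.resize(T['img'][205:257,263:315,::-1],(400,400)),cv2.resize(T['img'][200:285,335:420,::-1],(400,400))]))
```

```text
top (337.1, 159.8) [ 0.7631 -0.1554  0.018 ]
top (319.5, 193.4) [ 0.6609 -0.1044  0.018 ]
top (289.2, 230.9) [ 0.5487 -0.0179  0.018 ]
top (316.2, 273) [ 0.4295 -0.0977  0.018 ]
scene (311.3, 179.6) [ 0.4349 -0.09    0.018 ]
scene (237.5, 215.8) [ 0.666  -0.0963  0.018 ]
scene (291.5, 218.6) [ 0.5542 -0.011   0.018 ]
scene (193.6, 220.3) [ 0.7675 -0.1468  0.018 ]
neck [ 0.4855127  -0.25737123  0.098     ] [ 0.49001653 -0.24779929  0.098     ]
(337.1, 159.8) (193.6, 220.3) [ 0.7658 -0.1564  0.0055] 0.000961560457611371
(319.5, 193.4) (237.5, 215.8) [ 0.6628 -0.105   0.0055] 0.0007273740334948177
(289.2, 230.9) (291.5, 218.6) [ 0.5497 -0.0179  0.0063] 0.0003420621156517017
(316.2, 273) (311.3, 179.6) [ 0.4292 -0.098   0.0067] 0.001121312311565155
[array([ 0.606, -0.176]), array([ 0.62 , -0.302]), array([ 0.436, -0.32 ]), array([ 0.417, -0.196])]
[0.4209244  0.03669025]
[ 6.60503384e-01 -3.79635416e-04]
```

View pics/crop.png

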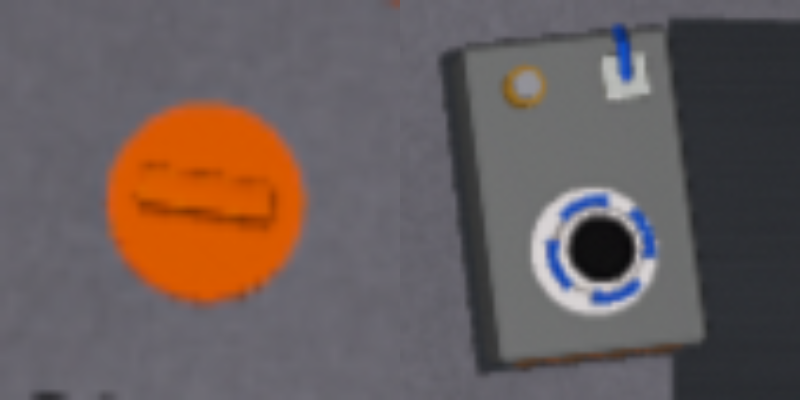

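The crop shows the cap bar nearly along world y (about 83°) and the tank x axis at about +6°. I'll move over the cap.

Call:
send_rows:
  motion:
    - {"dp":[0.0264,-0.0583,0],"rot":[0,0,-0.117],"grip":0.0854}
    - {"dp":[0.0264,-0.0583,0],"rot":[0,0,-0.117],"grip":0.0854}
    - {"dp":[0.0264,-0.0583,0],"rot":[0,0,-0.117],"grip":0.0854}
    - {"dp":[0.0264,-0.0583,0],"rot":[0,0,-0.117],"grip":0.0854}
    - {"dp":[0.0264,-0.0583,0],"rot":[0,0,-0.117],"grip":0.0854}
    - {"dp":[0.0264,-0.0583,0],"rot":[0,0,-0.117],"grip":0.0854}
    - {"dp":[0.0264,-0.0583,0],"rot":[0,0,-0.117],"grip":0.0854}
    - {"dp":[0.0264,-0.0583,0],"rot":[0,0,-0.117],"grip":0.0854}
    - {"dp":[0.0264,-0.0583,0],"rot":[0,0,-0.117],"grip":0.0854}
    - {"dp":[0.0264,-0.0583,0],"rot":[0,0,-0.117],"grip":0.0854}
    - {"dp":[0.0264,-0.0583,0],"rot":[0,0,-0.117],"grip":0.0854}
    - {"dp":[0,0,0],"rot":[0,0,0],"grip":0.0854}

```text
clock: 1.75
tcp_pos: [0.5397, -0.0091, 0.2024]
orientation: [-3.129, 0.236, -0.012]
contact_force: [0.0, 0.3, -0.8]
grip_width: 0.0854
```

Run:
```python
from h import *
f=grab('wrist','w1.png');np.save('w1.npy',f,allow_pickle=True)
o=get_obs();print(o['clock'],o['tcp_pos'],o['orientation'],o['joints'])
print(-np.array(f['R']).T@f['t'],proj(f,[.5497,-.018,.044]),proj(f,o['tcp_pos']))
```

```text
1.8 [ 0.53895147 -0.00615353  0.20210962] [-3.12844551  0.22903346 -0.01014419] [-0.56248263  0.27080718  0.55716031  1.91530532 -0.17440016  0.99490917
 -0.07334767]
[0.54885565 0.05850375 0.374853  ] (np.float64(295.1787210620027), np.float64(197.84635106350186)) (np.float64(283.61495773573273), np.float64(241.5114113874327))
```

View pics/w1.png

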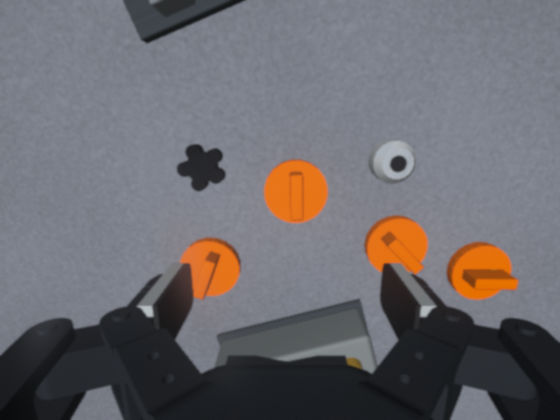

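The wrist view shows the target cap at (296,191), its bar running roughly (296,173)–(297,220). The knob is at (202,167) and the nut at (395,161). Next I'll measure the cap by edges and go lower for a second view.

Call:
send_rows:
  motion:
    - {"dp":[0.005,-0.006,-0.03],"rot":[0,0,0],"grip":0.06}
    - {"dp":[0.005,-0.006,-0.03],"rot":[0,0,0],"grip":0.06}
    - {"dp":[0,0,0],"rot":[0,0,0],"grip":0.06}

```text
clock: 2.17
tcp_pos: [0.5485, -0.013, 0.1409]
orientation: [-3.126, 0.216, -0.009]
contact_force: [0.4, 0.9, 0.3]
grip_width: 0.0599
```

```bash
cat >> h.py <<'E'
def cap(f,guess):
    """ellipse of the orange disc containing guess pixel, and bar edge segments inside"""
    h=cv2.cvtColor(f['img'],cv2.COLOR_RGB2HSV);m=cv2.inRange(h,(4,140,60),(22,255,255))
    m=cv2.morphologyEx(m,cv2.MORPH_CLOSE,np.ones((5,5)))
    cs,_=cv2.findContours(m,cv2.RETR_EXTERNAL,cv2.CHAIN_APPROX_NONE)
    c=max((c for c in cs if cv2.pointPolygonTest(c,tuple(map(float,guess)),True)>-8),key=cv2.contourArea)
    e=cv2.fitEllipse(cv2.convexHull(c))
    g=cv2.cvtColor(f['img'],cv2.COLOR_RGB2GRAY)
    k=np.zeros_like(g);cv2.ellipse(k,(e[0],(e[1][0]*.86,e[1][1]*.86),e[2]),255,-1)
    L=cv2.createLineSegmentDetector().detect(g)[0][:,0]
    L=[l for l in L if k[min(419,int((l[1]+l[3])/2)),min(559,int((l[0]+l[2])/2))] and np.hypot(l[2]-l[0],l[3]-l[1])>8]
    return e,L
E
python3 - <<'E'
from h import *
f1=np.load('w1.npy',allow_pickle=True).item()
f2=grab('wrist');o=get_obs();print(o['tcp_pos'],o['orientation'])
g2=proj(f2,[.5497,-.018,.03])
for f,g in((f1,(296,191)),(f2,g2)):
  e,L=cap(f,g);print(e, ray(f,*e[0],.012).round(4))
  for l in L:
    a,b=ray(f,l[0],l[1],.044),ray(f,l[2],l[3],.044);d=b-a
    print(np.round(l,1),a[:2].round(4),b[:2].round(4),'deg',np.degrees(np.arctan2(d[1],d[0])).round(1),(np.linalg.norm(d)*1e3).round(1))
e1,e2=cap(f1,(296,191))[0],cap(f2,g2)[0]
print(tri(raycd(f1,*e1[0]),raycd(f2,*e2[0])))
x,y=map(int,e2[0]);cv2.imwrite('pics/w2.png',cv2.resize(f2['img'][max(0,y-70):y+70,x-70:x+70,::-1],(560,560)))
E
```

```text
[ 0.5494791  -0.01272354  0.14220132] [-3.12542044  0.21544049 -0.012909  ]
((295.39093017578125, 190.95237731933594), (62.76677322387695, 62.982208251953125), 31.91643524169922) [ 0.5512 -0.0173  0.012 ]
[300.6 174.8 290.6 175.1] [0.5589 0.0057] [0.5484 0.007 ] deg 173.0 10.5
[290.6 170.8 299.4 170.8] [0.5491 0.0115] [0.5582 0.01  ] deg -9.0 9.2
[302.7 172.9 304.2 186.9] [0.5613 0.0073] [ 0.5609 -0.0077] deg -91.6 15.0
[300.6 215.6 300.6 176.9] [ 0.5527 -0.0385] [0.5586 0.0035] deg 82.1 42.4
[303.9 188.1 303.8 218.1] [ 0.5603 -0.0089] [ 0.5557 -0.0419] deg -98.0 33.3
((288.3085021972656, 201.591064453125), (74.76010131835938, 75.1289291381836), 92.93016815185547) [ 0.5512 -0.0171  0.012 ]
[294.4 182.9 281.8 183.3] [0.5593 0.006 ] [0.5485 0.0072] deg 174.0 10.8
[283.1 178.1 294.4 178.2] [0.5502 0.0115] [0.5598 0.0101] deg -8.6 9.6
[297.2 181.9 297.7 234.4] [0.5618 0.0066] [ 0.5561 -0.0408] deg -96.8 47.7
[294.4 234.4 294.4 185.6] [ 0.5532 -0.0404] [0.559  0.0037] deg 82.5 44.4
(array([ 0.5511943 , -0.01797568,  0.00848472]), np.float64(8.350312565237134e-05))
```

View pics/w2.png

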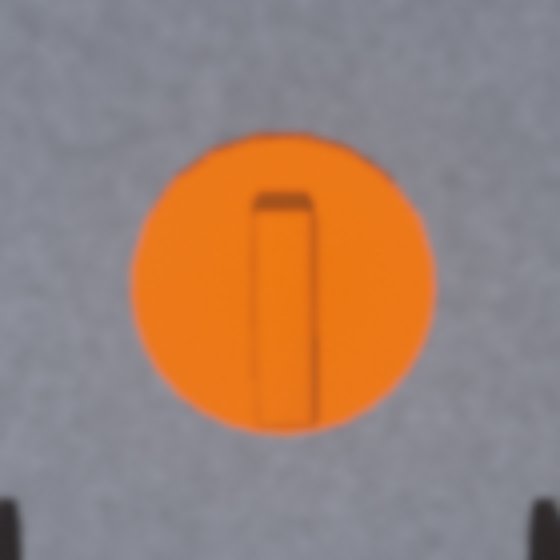

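The crop shows the bar centred on the cap, with no surprises. Cap centre is (0.5512, −0.0175) and bar angle 82.5°.

```bash
cat >> h.py <<'E'
from scipy.spatial.transform import Rotation as Ro
def delta(p,deg):
    o=get_obs();a=np.radians(deg)
    R=np.c_[[np.cos(a),np.sin(a),0],[np.sin(a),-np.cos(a),0],[0,0,-1]]
    C=Ro.from_rotvec(o['orientation'])
    w=(Ro.from_matrix(R)*C.inv()).as_rotvec()
    x=C.as_matrix()[:,0]
    print('t',round(o['clock'],2),'tcp',o['tcp_pos'].round(4),'toolx',np.degrees(np.arctan2(x[1],x[0])).round(2),'dp',(np.array(p)-o['tcp_pos']).round(4),'rot',w.round(4),'F',o['contact_force'].round(1),'M',o['moment'].round(2),'g',round(o['grip_width'],4),'q',o['joints'].round(2))
E
python3 -c "
from h import *
delta([.5512,-.0175,.018],-7.5)"
```

```text
t 2.23 tcp [ 0.5495 -0.0127  0.1422] toolx -7.89 dp [ 0.0017 -0.0048 -0.1242] rot [-0.0082  0.0088  0.0067] F [0.1 0.3 0.2] M [ 0.02  0.04 -0.03] g 0.0602 q [-0.51  0.37  0.53  1.95 -0.25  0.88  0.01]
```

Call:
send_rows:
  motion:
    - {"dp":[0.0017,-0.0048,-0.03],"rot":[-0.008,0.009,0.006],"grip":0.06}
    - {"dp":[0,0,-0.03],"rot":[0,0,0],"grip":0.06}
    - {"dp":[0,0,-0.03],"rot":[0,0,0],"grip":0.06}
    - {"dp":[0,0,-0.015],"rot":[0,0,0],"grip":0.06}
    - {"dp":[0,0,0],"rot":[0,0,0],"grip":0.06}

```text
clock: 2.85
tcp_pos: [0.556, -0.0106, 0.0419]
orientation: [-3.13, 0.191, -0.016]
contact_force: [-0.2, 0.4, 0.6]
grip_width: 0.0601
```

```bash
python3 -c "
from h import *
delta([.5512,-.0175,.018],-7.5)"
```

```text
t 2.85 tcp [ 0.556  -0.0106  0.0419] toolx -6.99 dp [-0.0048 -0.0069 -0.0239] rot [-0.0054  0.0103 -0.0089] F [-0.2  0.4  0.6] M [-0.02  0.02 -0.03] g 0.0601 q [-0.43  0.52  0.44  2.   -0.35  0.68  0.11]
```

Call:
send_rows:
  motion:
    - {"dp":[-0.0048,-0.007,-0.004],"rot":[-0.005,0.01,-0.009],"grip":0.06}
    - {"dp":[0,0,0],"rot":[0,0,0],"grip":0.06}

```text
clock: 3.1
tcp_pos: [0.5524, -0.0178, 0.0399]
orientation: [-3.134, 0.206, -0.005]
contact_force: [0.3, -0.4, -0.0]
grip_width: 0.0601
```

```bash
python3 -c "
from h import *
delta([.5512,-.0175,.018],-7.5)"
```

```text
t 3.1 tcp [ 0.5524 -0.0178  0.0399] toolx -7.52 dp [-0.0012  0.0003 -0.0219] rot [-0.0007  0.003   0.0003] F [ 0.3 -0.4 -0. ] M [-0.01 -0.02 -0.01] g 0.0601 q [-0.43  0.53  0.45  2.01 -0.35  0.68  0.11]
```

Call:
send_rows:
  motion:
    - {"dp":[-0.0015,0,-0.011],"rot":[0,0.003,0],"grip":0.06}
    - {"dp":[-0.0005,-0.0005,-0.01],"rot":[0,0,0],"grip":0.06}
    - {"dp":[0,0,0],"rot":[0,0,0],"grip":0.06}

```text
clock: 3.48
tcp_pos: [0.5508, -0.0182, 0.0182]
orientation: [-3.134, 0.206, -0.002]
contact_force: [-0.2, 0.7, 0.5]
grip_width: 0.06
```

```bash
python3 -c "
from h import *
delta([.5512,-.0175,.018],-7.5)"
```

```text
t 3.48 tcp [ 0.5508 -0.0182  0.0182] toolx -7.52 dp [ 0.0004  0.0007 -0.0002] rot [-0.0011  0.0012  0.0004] F [-0.2  0.7  0.5] M [ 0.05  0.01 -0.03] g 0.06 q [-0.41  0.56  0.42  2.02 -0.38  0.64  0.13]
```

Call:
send_rows:
  motion:
    - {"dp":[0.0003,0.0005,0],"rot":[0,0,0],"grip":0.005}
    - {"dp":[0,0,0],"rot":[0,0,0],"grip":0.005}
    - {"dp":[0,0,0],"rot":[0,0,0],"grip":0.005}
    - {"dp":[0,0,0],"rot":[0,0,0],"grip":0.005}
    - {"dp":[0,0,0],"rot":[0,0,0],"grip":0.005}
    - {"dp":[0,0,0],"rot":[0,0,0],"grip":0.005}
  grip_force: 70

```text
clock: 4.22
tcp_pos: [0.5515, -0.0177, 0.0186]
orientation: [-3.134, 0.206, -0.003]
contact_force: [0.4, -0.3, -0.8]
grip_width: 0.0053
```

```bash
python3 -c "
from h import *
delta([.5512,-.0175,.018],-7.5)"
```

```text
t 4.22 tcp [ 0.5515 -0.0177  0.0186] toolx -7.53 dp [-0.0003  0.0002 -0.0006] rot [-0.0012  0.0019  0.0006] F [ 0.4 -0.3 -0.8] M [ 0.06  0.01 -0.03] g 0.0053 q [-0.41  0.56  0.43  2.01 -0.38  0.64  0.13]
```

The opening of 5 mm means the bar isn't between the pads, so I'll look.

Run:
```python
from h import *
f=grab('wrist','w3.png')
s=grab('scene');cv2.imwrite('pics/s3.png',cv2.resize(s['img'][170:270,220:370,::-1],(780,520),interpolation=cv2.INTER_CUBIC))
print(proj(f,get_obs()['tcp_pos']))
```

```text
(np.float64(285.55439123212113), np.float64(246.28217555819083))
```

View pics/w3.png

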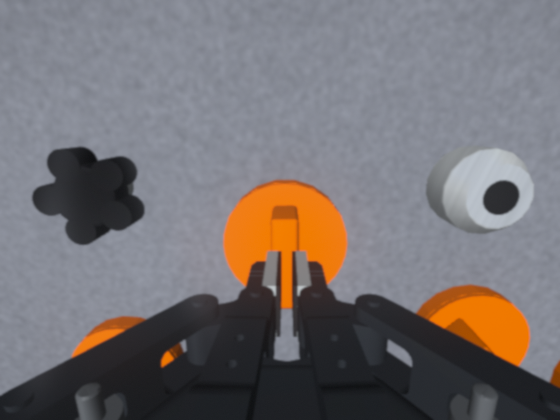

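View pics/s3.png

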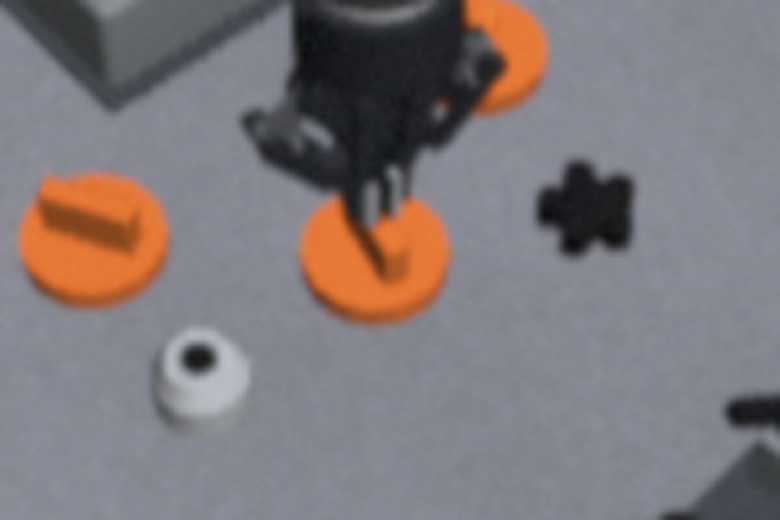

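Run:
```python
from h import *
f=np.load('w1.npy',allow_pickle=True).item()
for y,z in((.0073,.014),(.0073,.044),(-.0423,.044)):print(proj(f,[.5512+(y+.0175)*.13,y,z]))
s=grab('scene');o=get_obs();p=proj(s,o['tcp_pos']);print('scene tcp crop px',(p[0]-220)*5.2,(p[1]-170)*5.2)
q=proj(s,[.5512,-.0175,.044]);print('bar top centre',(q[0]-220)*5.2,(q[1]-170)*5.2)
w=grab('wrist')
for z in(.014,.044):
  for y in(.0073,):
    for dx in(-.007,.007):print(z,proj(w,[.5545+dx,y,z]))
for z in(.018,.037,.05):
    for dx in(-.007,-.0025,.0025,.007):print('pad',z,dx,np.round(proj(w,[.5512+dx,-.0177+.011,z]),1))
print(o['tau'].round(1))
cv2.imwrite('pics/w3c.png',cv2.resize(w['img'][170:350,195:375,::-1],(600,600),interpolation=cv2.INTER_CUBIC))
```

```text
(np.float64(295.187722565846), np.float64(169.98254215308617))
(np.float64(296.20158099400084), np.float64(173.9237968627796))
(np.float64(296.7843307467907), np.float64(219.55206323600603))
scene tcp crop px 368.81141098781103 240.46016888440246
bar top centre 369.83119201577114 210.22505437211518
0.014 (np.float64(272.99371122864574), np.float64(203.98553968807175))
0.014 (np.float64(297.13669201549646), np.float64(200.88114041050736))
0.044 (np.float64(270.6466089923626), np.float64(219.09405664527605))
0.044 (np.float64(299.3452381291037), np.float64(215.44864115984998))
pad 0.018 -0.007 [270.5 229.8]
pad 0.018 -0.0025 [278.2 228.8]
pad 0.018 0.0025 [286.9 227.7]
pad 0.018 0.007 [294.6 226.8]
pad 0.037 -0.007 [268.8 241.6]
pad 0.037 -0.0025 [277.4 240.6]
pad 0.037 0.0025 [287.  239.4]
pad 0.037 0.007 [295.7 238.3]
pad 0.05 -0.007 [267.5 251.4]
pad 0.05 -0.0025 [276.8 250.2]
pad 0.05 0.0025 [287.2 248.9]
pad 0.05 0.007 [296.5 247.8]
[ -0.  -50.3   7.6 -17.6   0.   -0.   -0. ]
```

View pics/w3c.png

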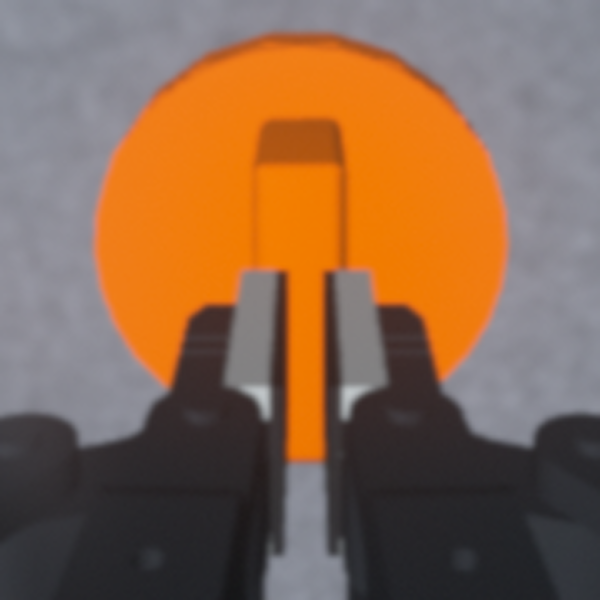

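The crop shows the pads closed just above the bar. Their tips project to z≈0.047 while the TCP reads 0.018, so the real fingertips stand about 28 mm behind the reported TCP. I'll reopen and go lower in steps, watching the force.

Call:
send_rows:
  motion:
    - {"dp":[0,0,0.003],"rot":[0,0,0],"grip":0.04}
    - {"dp":[0,0,0],"rot":[0,0,0],"grip":0.04}
    - {"dp":[0,0,0],"rot":[0,0,0],"grip":0.04}
    - {"dp":[0,0,0],"rot":[0,0,0],"grip":0.04}
    - {"dp":[0,0,-0.007],"rot":[0,0,0],"grip":0.04}
    - {"dp":[0,0,-0.007],"rot":[0,0,0],"grip":0.04}
    - {"dp":[0,0,0],"rot":[0,0,0],"grip":0.04}

```text
clock: 5.3
tcp_pos: [0.5512, -0.0176, 0.0065]
orientation: [-3.134, 0.206, -0.002]
contact_force: [-0.7, 0.6, -0.8]
grip_width: 0.0399
```

```bash
python3 -c "
from h import *
delta([.5512,-.0178,-.006],-7.5)"
```

```text
t 5.3 tcp [ 0.5512 -0.0176  0.0065] toolx -7.52 dp [-0.     -0.0002 -0.0125] rot [-0.0011  0.0012  0.0004] F [-0.7  0.6 -0.8] M [ 0.04 -0.03 -0.01] g 0.0399 q [-0.4   0.58  0.41  2.02 -0.39  0.62  0.14]
```

Call:
send_rows:
  motion:
    - {"dp":[0,0,-0.005],"rot":[0,0,0],"grip":0.04}
    - {"dp":[0,0,-0.005],"rot":[0,0,0],"grip":0.04}
    - {"dp":[0,0,-0.003],"rot":[0,0,0],"grip":0.04}
    - {"dp":[0,0,0],"rot":[0,0,0],"grip":0.005}
    - {"dp":[0,0,0],"rot":[0,0,0],"grip":0.005}
    - {"dp":[0,0,0],"rot":[0,0,0],"grip":0.005}
    - {"dp":[0,0,0],"rot":[0,0,0],"grip":0.005}

```text
clock: 6.18
tcp_pos: [0.5513, -0.0178, -0.0074]
orientation: [-3.134, 0.206, -0.002]
contact_force: [0.2, -0.2, -1.1]
grip_width: 0.0127
```

Run:
```python
from h import *
delta([.5512,-.0178,-.006],-7.5)
w=grab('wrist');cv2.imwrite('pics/w4.png',cv2.resize(w['img'][170:350,195:375,::-1],(600,600),interpolation=cv2.INTER_CUBIC))
```

```text
t 6.17 tcp [ 0.5513 -0.0178 -0.0074] toolx -7.53 dp [-0.0001 -0.      0.0014] rot [-0.001   0.0013  0.0006] F [ 0.2 -0.2 -1.1] M [ 0.    0.   -0.02] g 0.0127 q [-0.39  0.6   0.4   2.02 -0.4   0.59  0.15]
```

View pics/w4.png

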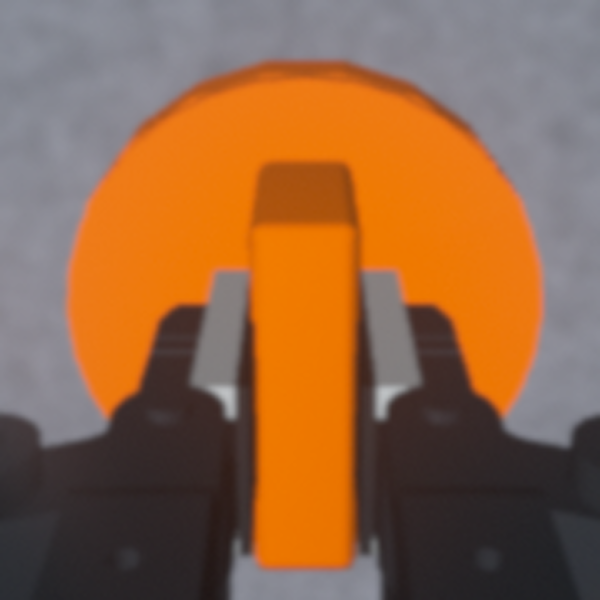

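The bar is gripped: opening 12.7 mm, pads on both sides. Lift, turn and move to a viewing pose beyond the neck.

Call:
send_rows:
  motion:
    - {"dp":[0,0,0.02],"rot":[0,0,0],"grip":0.005}
    - {"dp":[0,0,0.04],"rot":[0,0,0],"grip":0.005}
    - {"dp":[0,0,0.05],"rot":[0,0,0],"grip":0.005}
    - {"dp":[0,0,0.05],"rot":[0,0,0],"grip":0.005}
    - {"dp":[-0.015,-0.04,0.005],"rot":[0,0,-0.09],"grip":0.005}
    - {"dp":[-0.015,-0.04,0],"rot":[0,0,-0.09],"grip":0.005}
    - {"dp":[-0.015,-0.04,0],"rot":[0,0,-0.09],"grip":0.005}
    - {"dp":[-0.015,-0.04,0],"rot":[0,0,-0.09],"grip":0.005}
    - {"dp":[-0.015,-0.04,0],"rot":[0,0,-0.09],"grip":0.005}
    - {"dp":[-0.013,-0.04,0],"rot":[0,0,-0.09],"grip":0.005}
    - {"dp":[-0.013,-0.027,0],"rot":[0,0,-0.09],"grip":0.005}
    - {"dp":[0,0,0],"rot":[0,0,0],"grip":0.005}

```text
clock: 7.72
tcp_pos: [0.4439, -0.2909, 0.1628]
orientation: [-2.903, 1.193, -0.004]
contact_force: [-0.1, 0.2, -1.2]
grip_width: 0.0126
```

Run:
```python
from h import *
delta([.45,-.285,.15],-43.6)
w=grab('wrist','w5.png');np.save('w5.npy',w,allow_pickle=True)
print(proj(w,[.4865,-.254,.098]))
```

```text
t 7.72 tcp [ 0.4439 -0.2909  0.1628] toolx -44.66 dp [ 0.0061  0.0059 -0.0128] rot [-0.0017  0.0036  0.0186] F [-0.1  0.2 -1.2] M [ 0.07 -0.05  0.06] g 0.0126 q [-0.16  0.36  0.78  1.98 -0.32  0.93  0.  ]
(np.float64(291.81449733396994), np.float64(142.01321681165854))
```

View pics/w5.png

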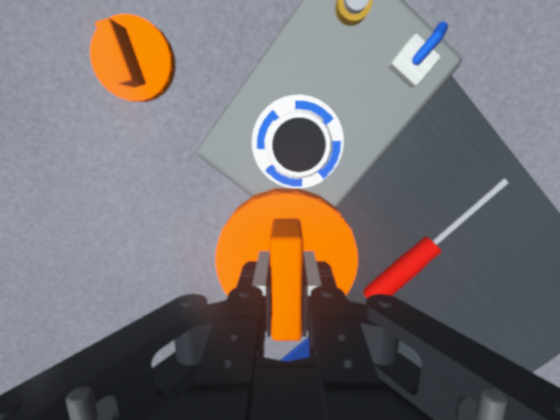

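Wrist view shows the mouth at (299,144), and the tank's left edge running (198,155)→(305,0). The held cap is clear of the neck.

Call:
send_rows:
  motion:
    - {"dp":[0.025,-0.025,-0.013],"rot":[0,0,0.018],"grip":0.005}
    - {"dp":[0,0,0],"rot":[0,0,0],"grip":0.005}
    - {"dp":[0,0,0],"rot":[0,0,0],"grip":0.005}

```text
clock: 8.15
tcp_pos: [0.4721, -0.3104, 0.1488]
orientation: [-2.917, 1.148, -0.002]
contact_force: [-0.4, 0.6, -1.4]
grip_width: 0.0125
```

```bash
cat >> h.py <<'E'
def mouth(f,g,r=60):
    gr=cv2.cvtColor(f['img'],cv2.COLOR_RGB2GRAY);m=(gr<45).astype(np.uint8)
    cs,_=cv2.findContours(m,cv2.RETR_EXTERNAL,cv2.CHAIN_APPROX_NONE)
    c=max((c for c in cs if cv2.pointPolygonTest(c,tuple(map(float,g)),True)>-6),key=cv2.contourArea)
    return cv2.fitEllipse(c)
def bluedir(f,g,r,z):
    h=cv2.cvtColor(f['img'],cv2.COLOR_RGB2HSV);m=cv2.inRange(h,(100,110,60),(130,255,255))
    n,l,s,c=cv2.connectedComponentsWithStats(m);out=[]
    for i in range(1,n):
        if s[i,4]>25 and np.hypot(*(c[i]-g))<r: out.append((s[i,4],ray(f,*c[i],z)[:2]))
    return out
E
python3 - <<'E'
from h import *
delta([.45,-.285,.15],-43.6)
w1=np.load('w5.npy',allow_pickle=True).item();w2=grab('wrist');np.save('w6.npy',w2,allow_pickle=True);T=grab('top');S=grab('scene')
E=[]
for n,f in(('w1',w1),('w2',w2),('top',T),('scene',S)):
  g=proj(f,[.488,-.2555,.098])
  try: e=mouth(f,g)
  except Exception as x: print(n,'fail',g);continue
  E.append((f,e[0]));p=ray(f,*e[0],.098);print(n,np.round(e[0],1),np.round(e[1],1),p.round(4))
  b=bluedir(f,e[0],max(e[1])*1.1,.095);
  for a,q in b: v=q-p[:2];print('   blue',a,q.round(4),(np.hypot(*v)*1e3).round(1),(np.degrees(np.arctan2(v[1],v[0]))%90).round(1))
print(tri(raycd(w1,*E[0][1]),raycd(w2,*E[1][1])))
for f in(w1,w2):
  for l in cv2.createLineSegmentDetector().detect(cv2.cvtColor(f['img'],cv2.COLOR_RGB2GRAY))[0][:,0]:
    if np.hypot(l[2]-l[0],l[3]-l[1])>50 and max(l[1],l[3])<230:
      d=ray(f,l[2],l[3],.072)-ray(f,l[0],l[1],.072);print(l.round(),(np.degrees(np.arctan2(d[1],d[0]))%90).round(1))
E
```

```text
t 8.15 tcp [ 0.4721 -0.3104  0.1488] toolx -42.98 dp [-0.0221  0.0254  0.0012] rot [-0.0059  0.0034 -0.0108] F [-0.4  0.6 -1.4] M [-0.02  0.02 -0.  ] g 0.0125 q [-0.09  0.44  0.74  1.91 -0.37  0.93  0.08]
w1 fail (np.float64(294.7097777982041), np.float64(142.03156588639914))
w2 fail (np.float64(248.91767053288748), np.float64(151.01700288254415))
top [377.5 252.5] [11.4 12.4] [ 0.4869 -0.2586  0.098 ]
scene [262.  130.8] [ 6.  10.2] [ 0.4876 -0.2568  0.098 ]
(array([ 0.50327983, -0.25986424,  0.30036668]), np.float64(0.027924663045307555))
[125.  27. 145.  82.] 60.6
[132.  80. 109.  19.] 61.0
[451.  74. 559. 212.] 0.0
[336. 204. 460.  59.] 7.1
[303.   0. 213. 128.] 7.1
[248. 195. 198. 157.] 6.8
[199. 153. 252. 193.] 7.3
[ 84.  25. 105.  82.] 60.5
[86. 78. 62. 15.] 60.9
[317. 194. 426.  70.] 7.2
[394.  37. 357.   0.] 7.1
[247.  23. 182. 114.] 7.0
```

Run:
```python
import h; from h import *
w1=np.load('w5.npy',allow_pickle=True).item();w2=np.load('w6.npy',allow_pickle=True).item()
P=[]
for f,g in((w1,(299,144)),(w2,(253,153))):
  gr=cv2.cvtColor(f['img'],cv2.COLOR_RGB2GRAY);print(gr[g[1],g[0]])
  hs=cv2.cvtColor(f['img'],cv2.COLOR_RGB2HSV)
  k=np.zeros_like(gr);cv2.circle(k,g,48,255,-1)
  def el(m):
    cs,_=cv2.findContours(m,cv2.RETR_EXTERNAL,cv2.CHAIN_APPROX_NONE);c=max(cs,key=cv2.contourArea);return cv2.fitEllipse(cv2.convexHull(c))
  d=el(((gr<75)&(hs[...,1]<100)&(k>0)).astype(np.uint8))
  b=el(((gr>170)|(cv2.inRange(hs,(100,110,60),(130,255,255))>0)&(k>0)).astype(np.uint8)&(k>0))
  p=ray(f,*d[0],.098);print('mouth',d,p,'flange',b,ray(f,*b[0],.073).round(4));P.append(raycd(f,*d[0]))
  for a,q in bluedir(f,d[0],50,.095): v=q-p[:2];print('   blue',a,(np.hypot(*v)*1e3).round(1),(np.degrees(np.arctan2(v[1],v[0]))%90).round(1))
print(tri(*P))
# held cap (partly hidden): circle fit in plate plane
from scipy.optimize import least_squares
for f,c in((w1,[.4439,-.2909,.1628]),(w2,[.4721,-.3104,.1488])):
  hs=cv2.cvtColor(f['img'],cv2.COLOR_RGB2HSV);m=cv2.inRange(hs,(4,140,60),(22,255,255))
  n,l,s,cc=cv2.connectedComponentsWithStats(m);i=1+np.argmax(s[1:,4])
  cs,_=cv2.findContours((l==i).astype(np.uint8),cv2.RETR_EXTERNAL,cv2.CHAIN_APPROX_NONE);c0=max(cs,key=cv2.contourArea)[:,0]
  z=c[2]+.0074+.014
  X=np.array([ray(f,*u,z)[:2] for u in c0])-np.array(c[:2])
  X=X[(np.abs(np.hypot(*X.T)-.037)<.005)]
  r=least_squares(lambda p:np.hypot(*(X-p[:2]).T)-p[2],[0,0,.037],loss='soft_l1',f_scale=.0005);print('cap-tcp',r.x,len(X))
```

```text
62
mouth ((298.4616394042969, 144.23121643066406), (50.13770294189453, 51.49170684814453), 8.651701927185059) [ 0.48885866 -0.25856591  0.098     ] flange ((297.8113098144531, 142.46969604492188), (91.72714233398438, 94.65542602539062), 51.385658264160156) [ 0.4891 -0.2589  0.073 ]
   blue 321 26.7 20.4
   blue 293 27.0 21.4
   blue 306 27.0 20.9
   blue 260 27.5 20.9
61
mouth ((252.71969604492188, 153.4023895263672), (52.707679748535156, 54.45598602294922), 150.5210723876953) [ 0.48878607 -0.25846537  0.098     ] flange ((253.9480743408203, 151.2106170654297), (91.1143798828125, 95.51216888427734), 117.77505493164062) [ 0.4873 -0.2576  0.073 ]
   blue 353 26.7 20.8
   blue 346 26.9 21.0
   blue 328 27.1 21.4
   blue 302 27.8 19.0
(array([ 0.48888056, -0.25849229,  0.09879863]), np.float64(4.3658258629240475e-05))
cap-tcp [0.0008706  0.00054599 0.03677307] 318
cap-tcp [0.00095838 0.00046886 0.03677074] 320
```

Neck measured at (0.4888, −0.2585, 0.0988), tank angle 7.1°, and the cap axis is about 1 mm along the bar from the TCP. I'm moving above the neck.

Call:
send_rows:
  motion:
    - {"dp":[0.008,0.026,0],"rot":[-0.006,0.003,0],"grip":0.005}
    - {"dp":[0.008,0.025,0],"rot":[0,0,0],"grip":0.005}
    - {"dp":[0,0,-0.02],"rot":[0,0,0],"grip":0.005}
    - {"dp":[0,0,-0.02],"rot":[0,0,0],"grip":0.005}
    - {"dp":[0,0,0],"rot":[0,0,0],"grip":0.005}

```text
clock: 8.93
tcp_pos: [0.4887, -0.2554, 0.1104]
orientation: [-2.922, 1.147, -0.007]
contact_force: [-0.4, -0.0, -0.4]
grip_width: 0.0123
```

```bash
python3 -c "
from h import *
delta([.4881,-.2592,.0876],-42.9)"
```

```text
t 8.93 tcp [ 0.4887 -0.2554  0.1104] toolx -42.85 dp [-0.0006 -0.0038 -0.0228] rot [-0.0011  0.0051 -0.0008] F [-0.4 -0.  -0.4] M [-0.06  0.01 -0.07] g 0.0123 q [-0.18  0.46  0.71  1.98 -0.4   0.84  0.01]
```

Call:
send_rows:
  motion:
    - {"dp":[-0.0006,-0.0038,-0.004],"rot":[-0.001,0.005,0],"grip":0.005}
    - {"dp":[0,0,-0.006],"rot":[0,0,0],"grip":0.005}
    - {"dp":[0,0,0],"rot":[0,0,0],"grip":0.005}

```text
clock: 9.3
tcp_pos: [0.4888, -0.2601, 0.1017]
orientation: [-2.924, 1.148, -0.004]
contact_force: [0.2, -0.8, -0.6]
grip_width: 0.0126
```

```bash
python3 -c "
from h import *
delta([.4881,-.2592,.0876],-42.9)"
```

```text
t 9.3 tcp [ 0.4888 -0.2601  0.1017] toolx -42.88 dp [-0.0007  0.0009 -0.0141] rot [ 0.0006  0.0024 -0.0004] F [ 0.2 -0.8 -0.6] M [-0.01  0.03  0.04] g 0.0126 q [-0.16  0.48  0.7   1.98 -0.42  0.83  0.02]
```

Call:
send_rows:
  motion:
    - {"dp":[-0.0006,0.0008,-0.006],"rot":[0,0.002,0],"grip":0.005}
    - {"dp":[0,0,-0.005],"rot":[0,0,0],"grip":0.005}
    - {"dp":[0,0,0],"rot":[0,0,0],"grip":0.005}

```text
clock: 9.68
tcp_pos: [0.4883, -0.2594, 0.0902]
orientation: [2.924, -1.148, 0.002]
contact_force: [0.7, 0.2, -1.2]
grip_width: 0.0122
```

```bash
python3 -c "
from h import *
delta([.4881,-.2592,.0876],-42.9)"
```

```text
t 9.68 tcp [ 0.4883 -0.2594  0.0902] toolx -42.89 dp [-0.0002  0.0002 -0.0026] rot [ 0.0008  0.0007 -0.0002] F [ 0.7  0.2 -1.2] M [0.   0.   0.01] g 0.0122 q [-0.15  0.5   0.69  1.98 -0.43  0.81  0.03]
```

Call:
send_rows:
  motion:
    - {"dp":[-0.0002,0.0002,-0.0015],"rot":[0,0,0],"grip":0.005}
    - {"dp":[0,0,-0.0015],"rot":[0,0,0],"grip":0.005}
    - {"dp":[0,0,0],"rot":[0,0,0],"grip":0.005}

```text
clock: 10.05
tcp_pos: [0.4882, -0.2593, 0.0876]
orientation: [2.924, -1.149, 0.002]
contact_force: [-0.7, 0.4, 0.1]
grip_width: 0.0126
```

```bash
python3 -c "
from h import *
delta([.4881,-.2592,.0876],-42.9)"
```

```text
t 10.05 tcp [ 0.4882 -0.2593  0.0876] toolx -42.89 dp [-0.0001  0.0001 -0.    ] rot [ 0.0006  0.0012 -0.0001] F [-0.7  0.4  0.1] M [ 0.08  0.11 -0.  ] g 0.0126 q [-0.15  0.5   0.68  1.99 -0.43  0.8   0.04]
```

Call:
send_rows:
  motion:
    - {"dp":[0,0,-0.001],"rot":[0,0,0],"grip":0.005}
    - {"dp":[0,0,-0.001],"rot":[0,0,0],"grip":0.005}

```text
clock: 10.3
tcp_pos: [0.4883, -0.2594, 0.0875]
orientation: [-2.922, 1.149, -0.002]
contact_force: [-4.8, 3.2, 13.8]
grip_width: 0.0129
```

```bash
python3 -c "
from h import *
delta([.4881,-.2592,.0876],-42.9)"
```

```text
t 10.3 tcp [ 0.4883 -0.2594  0.0875] toolx -42.91 dp [-0.0002  0.0002  0.0001] rot [-0.0012  0.0019  0.0002] F [-4.8  3.2 13.8] M [ 0.72  0.99 -0.06] g 0.0129 q [-0.15  0.5   0.68  1.99 -0.44  0.8   0.04]
```

The cap touched at 0.0875, as expected, and is level on the segments. Now turning it back anticlockwise under light pressure.

Call:
send_rows:
  motion:
    - {"dp":[0,0,0],"rot":[0,0,0],"grip":0.005}
    - {"dp":[0,0,-0.0003],"rot":[0,0,0.05],"grip":0.005}
    - {"dp":[0,0,-0.0003],"rot":[0,0,0.05],"grip":0.005}
    - {"dp":[0,0,-0.0003],"rot":[0,0,0.05],"grip":0.005}

```text
clock: 10.8
tcp_pos: [0.4896, -0.2602, 0.0875]
orientation: [-3.002, 0.92, -0.007]
contact_force: [0.2, -0.6, 0.4]
grip_width: 0.0124
```

```bash
python3 -c "
from h import *
delta([.4884,-.2594,.0876],-22.9)"
```

```text
t 10.8 tcp [ 0.4896 -0.2602  0.0875] toolx -34.09 dp [-0.0012  0.0008  0.0001] rot [-0.0006  0.0045  0.1953] F [ 0.2 -0.6  0.4] M [ 0.03 -0.05 -0.07] g 0.0124 q [-0.12  0.49  0.64  1.98 -0.41  0.79  0.17]
```

Call:
send_rows:
  motion:
    - {"dp":[-0.0014,0.001,-0.0003],"rot":[0,0.003,0.05],"grip":0.005}
    - {"dp":[-0.0003,0.0003,-0.0004],"rot":[0,0,0.05],"grip":0.005}
    - {"dp":[-0.0003,0.0003,-0.0004],"rot":[0,0,0.05],"grip":0.005}
    - {"dp":[0,0,-0.0004],"rot":[0,0,0.03],"grip":0.005}

```text
clock: 11.3
tcp_pos: [0.4885, -0.2593, 0.0859]
orientation: [3.076, -0.638, 0.006]
contact_force: [0.7, -0.3, -0.9]
grip_width: 0.0126
```

```bash
python3 -c "
from h import *
delta([.4884,-.2594,.0876],-22.9)"
```

```text
t 11.3 tcp [ 0.4885 -0.2593  0.0859] toolx -23.42 dp [-0.0001 -0.0001  0.0017] rot [0.0011 0.0035 0.0091] F [ 0.7 -0.3 -0.9] M [ 0.01 -0.02  0.04] g 0.0126 q [-0.08  0.48  0.59  1.99 -0.37  0.78  0.32]
```

The cap has begun to drop with no force. Lowering it.

Call:
send_rows:
  motion:
    - {"dp":[0,0,-0.0025],"rot":[0.001,0.003,0.005],"grip":0.005}
    - {"dp":[0,0,-0.002],"rot":[0,0,0],"grip":0.005}
    - {"dp":[0,0,-0.001],"rot":[0,0,0],"grip":0.005}
    - {"dp":[0,0,-0.001],"rot":[0,0,0],"grip":0.005}

```text
clock: 11.8
tcp_pos: [0.4885, -0.2593, 0.0805]
orientation: [-3.076, 0.632, 0.0]
contact_force: [-3.8, 2.5, 16.6]
grip_width: 0.0124
```

```bash
python3 -c "
from h import *
delta([.4884,-.2594,.0806],-22.9)"
```

```text
t 11.8 tcp [ 0.4885 -0.2593  0.0805] toolx -23.22 dp [-0.0001 -0.0001  0.0001] rot [-0.0017  0.0003  0.0056] F [-3.8  2.5 16.6] M [0.69 1.08 0.1 ] g 0.0124 q [-0.07  0.49  0.58  1.99 -0.38  0.78  0.33]
```

Seated at home height (0.0805). Now turning it clockwise in chunks.

Call:
send_rows:
  motion:
    - {"dp":[0,0,0],"rot":[0,0,0],"grip":0.005}
    - {"dp":[0,0,0],"rot":[0,0,-0.07],"grip":0.005}
    - {"dp":[0,0,0],"rot":[0,0,-0.07],"grip":0.005}
    - {"dp":[0,0,0],"rot":[0,0,-0.07],"grip":0.005}

```text
clock: 12.3
tcp_pos: [0.4888, -0.2598, 0.0806]
orientation: [-2.989, 0.962, -0.002]
contact_force: [-0.4, -0.5, 1.1]
grip_width: 0.0129
```

```bash
python3 -c "
from h import *
delta([.4881,-.2592,.0806],-36)"
```

```text
t 12.3 tcp [ 0.4888 -0.2598  0.0806] toolx -35.69 dp [-0.0007  0.0006 -0.    ] rot [-0.0007  0.0016 -0.0055] F [-0.4 -0.5  1.1] M [-0.09  0.13  0.03] g 0.0129 q [-0.12  0.5   0.64  1.99 -0.42  0.79  0.15]
```

Call:
send_rows:
  motion:
    - {"dp":[-0.0007,0.0006,0],"rot":[0,0.001,-0.08],"grip":0.005}
    - {"dp":[-0.0003,0.0002,0],"rot":[0,0,-0.08],"grip":0.005}
    - {"dp":[-0.0003,0.0002,0],"rot":[0,0,-0.08],"grip":0.005}
    - {"dp":[0,0,0],"rot":[0,0,-0.08],"grip":0.005}

```text
clock: 12.8
tcp_pos: [0.4877, -0.2592, 0.0806]
orientation: [2.79, -1.443, 0.001]
contact_force: [-0.7, 0.6, 0.7]
grip_width: 0.0127
```

```bash
python3 -c "
from h import *
delta([.488,-.2589,.0806],-60)"
```

```text
t 12.8 tcp [ 0.4877 -0.2592  0.0806] toolx -54.7 dp [0.0003 0.0003 0.    ] rot [ 0.0005  0.0007 -0.0925] F [-0.7  0.6  0.7] M [0.14 0.14 0.02] g 0.0127 q [-0.18  0.53  0.73  1.99 -0.49  0.8  -0.12]
```

Rel is now about 28°, on height and with little load. Continue.

Call:
send_rows:
  motion:
    - {"dp":[0.0002,0.0004,0],"rot":[0,0,-0.08],"grip":0.005}
    - {"dp":[-0.0001,0.0002,0],"rot":[0,0,-0.08],"grip":0.005}
    - {"dp":[-0.0001,0.0002,0],"rot":[0,0,-0.08],"grip":0.005}
    - {"dp":[0,0,0],"rot":[0,0,-0.06],"grip":0.005}

```text
clock: 13.3
tcp_pos: [0.488, -0.2581, 0.0806]
orientation: [2.533, -1.858, 0.001]
contact_force: [-0.2, -0.2, 1.9]
grip_width: 0.0125
```

```bash
python3 -c "
from h import *
delta([.4878,-.2586,.0806],-82.9)"
```

```text
t 13.3 tcp [ 0.488  -0.2581  0.0806] toolx -72.52 dp [-0.0002 -0.0005 -0.    ] rot [ 0.0006  0.0005 -0.1812] F [-0.2 -0.2  1.9] M [0.16 0.12 0.02] g 0.0125 q [-0.24  0.56  0.81  2.   -0.55  0.82 -0.37]
```

Call:
send_rows:
  motion:
    - {"dp":[-0.0002,-0.0004,0],"rot":[0,0,-0.06],"grip":0.005}
    - {"dp":[0,0,0],"rot":[0,0,-0.06],"grip":0.005}
    - {"dp":[0,0,0],"rot":[0,0,-0.05],"grip":0.005}
    - {"dp":[0,0,0],"rot":[0,0,-0.04],"grip":0.005}

```text
clock: 13.8
tcp_pos: [0.489, -0.2589, 0.0807]
orientation: [2.317, -2.12, 0.005]
contact_force: [0.2, -1.7, -1.4]
grip_width: 0.0125
```

```bash
python3 -c "
from h import *
delta([.4878,-.2586,.0806],-82.9)"
```

```text
t 13.8 tcp [ 0.489  -0.2589  0.0807] toolx -84.91 dp [-0.0012  0.0003 -0.0001] rot [0.0026 0.0017 0.035 ] F [ 0.2 -1.7 -1.4] M [-0.44 -0.12  0.85] g 0.0125 q [-0.27  0.58  0.87  2.   -0.6   0.84 -0.54]
```

A moment of 0.85 Nm opposes the turn, so the stop is reached. I'll push once more to confirm.

Call:
send_rows:
  motion:
    - {"dp":[-0.0008,0,0],"rot":[0,0,-0.03],"grip":0.005}
    - {"dp":[0,0,0],"rot":[0,0,-0.04],"grip":0.005}

```text
clock: 14.05
tcp_pos: [0.4891, -0.2589, 0.0807]
orientation: [2.244, -2.195, 0.006]
contact_force: [-1.1, -1.2, 0.8]
grip_width: 0.0129
```

Run:
```python
from h import *
delta([.4878,-.2586,.0806],-82.9)
w=grab('wrist','w7.png');S=grab('scene')
cv2.imwrite('pics/w7.png',np.hstack([cv2.resize(w['img'][:,:,::-1],(400,300)),cv2.resize(S['img'][85:205,190:350,::-1],(400,300))]))
```

```text
t 14.05 tcp [ 0.4891 -0.2589  0.0807] toolx -88.74 dp [-0.0013  0.0003 -0.0001] rot [0.0044 0.0014 0.1018] F [-1.1 -1.2  0.8] M [-0.33  0.16  2.15] g 0.0129 q [-0.29  0.59  0.89  2.   -0.61  0.84 -0.6 ]
```

View pics/w7.png

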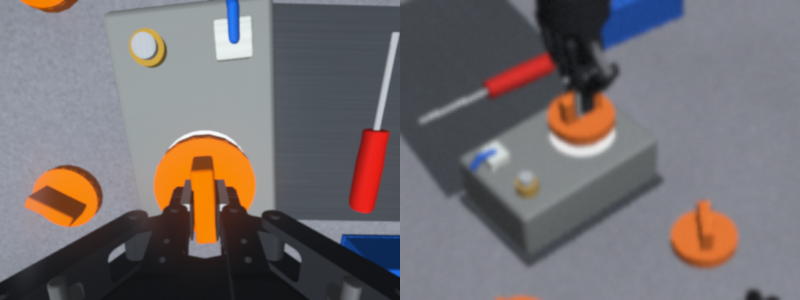

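The stop is firm, with 2.15 Nm resisting. The views show the cap down on the neck and its bar along the tank. Now release and back off.

Call:
send_rows:
  motion:
    - {"dp":[0,0,0],"rot":[0,0,0],"grip":0.005}
    - {"dp":[0,0,0],"rot":[0,0,0],"grip":0.05}
    - {"dp":[0,0,0],"rot":[0,0,0],"grip":0.05}
    - {"dp":[0,0,0],"rot":[0,0,0],"grip":0.05}
    - {"dp":[0,0,0],"rot":[0,0,0],"grip":0.05}
    - {"dp":[0,0,0.015],"rot":[0,0,0],"grip":0.05}
    - {"dp":[0,0,0.02],"rot":[0,0,0],"grip":0.05}
    - {"dp":[0,0,0.03],"rot":[0,0,0],"grip":0.05}
    - {"dp":[-0.01,-0.03,0.03],"rot":[0,0,0],"grip":0.05}
    - {"dp":[-0.01,-0.03,0],"rot":[0,0,0],"grip":0.05}
    - {"dp":[0,0,0],"rot":[0,0,0],"grip":0.05}

```text
clock: 15.52
tcp_pos: [0.4681, -0.3209, 0.186]
orientation: [-2.235, 2.206, -0.01]
contact_force: [0.1, 0.8, -0.0]
grip_width: 0.05
```

Run:
```python
from h import *
delta([.4878,-.2586,.0806],-82.9)
w=grab('wrist','w8.png')
e,L=cap(w,proj(w,[.4888,-.2585,.107]));print(e,ray(w,*e[0],.100).round(4))
for l in L:
    a,b=ray(w,l[0],l[1],.132),ray(w,l[2],l[3],.132);d=b-a
    print(np.round(l,1),'deg',np.degrees(np.arctan2(d[1],d[0])).round(1),(np.linalg.norm(d)*1e3).round(1))
```

```text
t 15.53 tcp [ 0.4681 -0.3209  0.186 ] toolx -89.26 dp [ 0.0197  0.0623 -0.1054] rot [0.0029 0.0061 0.1109] F [ 0.1  0.8 -0. ] M [ 0.04  0.03 -0.  ] g 0.05 q [-0.26  0.48  1.02  1.89 -0.47  1.04 -0.6 ]
((211.09378051757812, 182.58702087402344), (87.35059356689453, 91.8272705078125), 125.5130844116211) [ 0.4898 -0.2588  0.1   ]
[188.1 156.3 210.8 153.5] deg -82.2 16.3
[212.9 154.6 222.6 210.9] deg -172.8 41.4
[223.1 211.1 217.1 221.2] deg 148.7 9.2
[215.3 221.5 203.9 157. ] deg 7.0 48.0
[203.3 157.7 188.1 160.5] deg 101.1 11.1
```

View pics/w8.png

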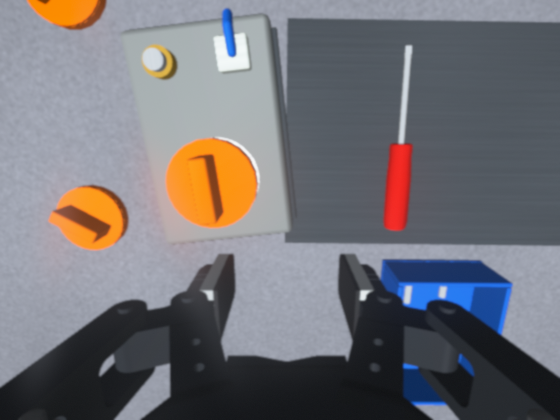

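The cap sits on the neck at (211,183). Its bar is at 7.1°, matching the tank axis at 7.1°, so it is at the stop and the gripper is clear. Handing in.

```bash
python3 -c "
from bench import hand_in
print(hand_in())"
```

```text
the job is handed in; nothing more can be done
None
```

The leftmost orange cap is screwed tight on the tank neck, the gripper is released and clear, and the job was handed in at about 15.5 s of the 54 s allowed.

**What I did:**
- I set the cap level on the thread segments about 40° anticlockwise of tight; contact came at the expected height.
- I turned it back to about 60°, where it dropped 7 mm with almost no force.
- I then screwed it about 60° clockwise at constant height to the stop.

**Last checks:**
- The stop resisted with 0.85 Nm, then 2.15 Nm on a second push. On that second push the tool read about 6° past the stop, from slip or twist in the grip.
- After release, the bar lay at 7.0–7.2°, against 7.1° for the tank's axis.
- The cap centre measured within about 1 mm of the neck's axis.
- I saw nothing else moved, though I did not re-measure the neighbours.

**What disagreed:** the real fingertips stood about 28 mm behind the reported tool position. My first grasp therefore closed just above the bar without touching it. I saw this in the wrist picture and took the grasp again lower.

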